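# Rolling pin out of its hooded box

## Robot

A 6-joint arm with a two-finger parallel gripper is mounted at the origin on a cart in front of the work surface, level with it; the furniture and walls round the work are solid. World frame = base frame: x ahead of the robot, y to its left, z up, the work surface at z = 0. Lengths are in m, angles in rad, forces in N, time in s.
With the tool pointing down it reaches from about 0.425 to 0.95 m from the base axis. Payload 3.5 kg.
Tool frame: the origin (TCP) lies at the very end of the fingers, on their centre line; the grasp point (between the pads) lies ctrl.tcp_to_grasp behind it (ctrl.tcp_to_grasp is the distance from the TCP to the grasp point, in m); z points along the fingers, y is the line along which they close (so a half turn about z gives the same grasp; the last joint's range is limited). The gripper opens to 85 mm and grips with 20 to 120 N. Pads are 22 mm wide; open, the fingers measure 114 mm over their backs; the gripper's body (76 mm by 85 mm) begins 54 mm behind the grasp point. The pads swing forward as they close: fully open they stand 13 mm farther back than shut.
Start: joints at [-1.416, 0.286, 1.577, -0, 1.279, -0.15], TCP at [0.203, -0.644, 0.231] pointing down, gripper open.
Joint ranges: [-2.77, 2.77], [-0.9, 2.22], [0.21, 2.48], [-1.53, 4.67], [0.24, 2.81], [-2.84, 2.84]. Speed limits (rad/s): [2.79, 2.79, 3.14, 3.14, 3.14, 3.14].

## Interface

Orientations are given as a unit quaternion [x, y, z, w].
In Python, from plant import ctrl gives the robot as it stands.
- The arm moves only by the shell command python3 -m inch 'ROWS' [FORCE]. ROWS is JSON, a list of rows, each an object with "slide": the shift along the tool's x, y, z in cm, a list of three; "turn": the turn about the tool's z in rad; "grip": the finger opening in cm, from 0 to 8.54. A call has 1 to 20 rows; each row is the pose to reach, as a shift and turn from the pose commanded when the call began, along the tool's axes at that moment; what a row does not reach only later rows make up. A row lasts 1/10 s, in which the tool goes at most 50 mm and 8.59 degrees, less where a joint would pass 70% of its speed; a pose out of reach is approached as far as the arm can. A call with a gripper value outside its range is refused whole. The fingers move at their own pace and stop on an object; FORCE is the grip in N (left out, the last holds). Time passes only in rows, so rows that repeat a pose let the fingers close. It gives the time, the measured TCP pose, the force, the opening and the grip force at its end, in the units of the state.
- ctrl.get_state(): the state, without advancing time (a new reading comes with each control period).
- ctrl.read_camera(name): name is "side" or "top" or "wrist"; returns (picture, depth): 384x512x3 uint8, red, green, blue; 384x512 float32, m along the optical axis (not along the pixel's ray), 0 where there is no reading.
- ctrl.camera_info(name): a dict with "K" (3x3 intrinsics, pixels), "camera_from_world" (4x4, takes a point from world to camera coordinates); the wrist camera has in their place "T_tool_cam" (4x4, takes a point from camera to tool coordinates, whose origin is the TCP and whose axes are the flange's). Camera axes: x right, y down, z forward; pixel columns grow to the right and rows downward; lengths in m; the calibration is good to about 2 mm. The wrist camera is an equidistant fisheye: a pixel r from the principal point sees the ray r / f radians off the axis. A picture is of the moment at which its call begins: read the wrist's pose just before it. camera_info takes no time and is no camera call.
- ctrl.sign_off(): hands the job in; it is judged then, once.
The state is a dict: "time": time; "qpos": joint angles; "dq": joint speeds; "joint_efforts": joint torques, N m; "eef_pos": TCP position; "tcp_rot": TCP orientation; "contact_force": force on the tool from outside, world axes, zero at the start; "wrist_torque": the same for the moment, N m; "opening": opening from 0.0 (shut) to 1.0 (fully open); "finger_force": force on a finger pad.
Only numpy, scipy, OpenCV 4.12 (cv2) and the standard library are available. Lean on these libraries where they do the work, as an engineer would, in place of code of your own. Each camera call takes 0.05 s, during which the arm holds its last target. There are 200 camera calls.

## Task

Take the rolling pin out of its box: it is longer than the opening, so tip its free end up over the low end wall and draw it out from under the fixed hood at a slant. Finish while still holding the pin in the gripper: keep it still and level over the box, a hand's breadth above the hood and touching nothing else. Leave the spice jar, the soup tin and the kitchen timer where they stand.

Things in the scene. Friction and masses are not known exactly. Their poses are not given: they have to be found in the camera images.
- pin_box: Light wooden box, fixed, 122 x 292 x 74 mm (x, y, z). Origin: centre of its underside, on the worktop; z up. Walls and floor 6 mm thick; inside 110 x 280 mm, inner floor at z = 6 mm. Its -y part is under a fixed hood; from y = -20 to y = +140 mm it is open at the top. Two low strips (8 mm above the floor, 32 mm apart) flank each end of the pin, at y = -137 to -107 and 119 to 139 mm.
- hood_edge (a point): Middle of the hood's edge, on its underside: box x = 0, y = -20, z = 66 mm. The hood (flat roof of slightly darker wood, 8 mm thick, top 74 mm above the worktop) runs from here to the box's -y end; its sides and end are closed.
- end_wall (a point): Middle of the top of the low end wall at the box's open (+y) end: box x = 0, y = 143, z = 48 mm. The side walls beside the opening are 48 mm high too. Room round the box: wall cabinets hang 0.5 m above the worktop beyond about world x = 0.6 m; a coffee machine on a drawer stands right of y = -0.15 m, beyond x = 0.46 m.
- rolling_pin: Dark wooden rolling pin, plain round rod 28 mm thick (24 mm at its rounded ends) and 250 mm long, 0.08 to 0.15 kg, lying on the box's floor along the box's y axis (axis 20 mm above the worktop), its inner 95 to 115 mm under the hood. Origin: its middle, on the axis; its y axis runs along it towards the free end. It may roll about that axis.
- pin_outer (a point): Centre of the pin's free end face, the end in the open part of the box.
- pin_inner (a point): Centre of the pin's other end face, under the hood at the start.
- spice_jar: Bystander: glass spice jar with black cap, 41 mm wide, 105 mm tall, loose, standing behind the box (along its +x side; the three bystanders change places). Origin: centre of its underside.
- soup_tin: Bystander: food tin with a teal and white wrapper, 58 mm wide, 72 mm tall, loose, standing behind the box. Origin: centre of its underside.
- kitchen_timer: Bystander: red and white mechanical kitchen timer, 67 mm wide, 64 mm tall, loose, standing behind the box. Origin: centre of its underside.

How it is judged:
On the way:
1. the pin's free end is raised above the low end wall while its other end is still under the hood (z of pin_outer in the frame of pin_box above 0.055 m and y of pin_inner in the frame of pin_box below -0.025 m and z of pin_inner in the frame of pin_box below 0.066 m), for 0.1 s.
At the end, for the whole second after the job is handed in: The pin is held in the fingers and still, level within 15 degrees, both end centres more than 120 mm above the worktop (46 mm above the hood), its middle within 120 mm (seen from above) of the box's centre, touching neither the box nor a bystander (height (world z) of each of pin_outer, pin_inner above 0.12 m and angle between rolling_pin's own y axis and vertical between 1.31 and 1.83 rad and horizontal distance between rolling_pin and pin_box below 0.12 m and contact force between the fingers and rolling_pin above 1 N and linear speed of rolling_pin below 0.03 m/s and angular speed of rolling_pin below 0.2 rad/s and contact force between rolling_pin and pin_box below 0.1 N and contact force between rolling_pin and spice_jar below 0.1 N and contact force between rolling_pin and soup_tin below 0.1 N and contact force between rolling_pin and kitchen_timer below 0.1 N); the arm keeps its last pose, push and grip.
It fails at once if the spice jar is moved more than 20 mm or knocked over (distance of spice_jar from where it was at the start of the episode above 0.02 m or angle between spice_jar's own z axis and vertical above 0.4 rad).
It fails at once if the soup tin is moved more than 20 mm or knocked over (distance of soup_tin from where it was at the start of the episode above 0.02 m or angle between soup_tin's own z axis and vertical above 0.4 rad).
It fails at once if the kitchen timer is moved more than 20 mm or knocked over (distance of kitchen_timer from where it was at the start of the episode above 0.02 m or angle between kitchen_timer's own z axis and vertical above 0.4 rad).
It also fails if it takes over 38 s, if anything falls off the work surface, if the arm or the gripper's body presses on something with over 40 N, if the wrist force passes 120 N, or if a joint passes its speed limit or range.

## Working session

There is one attempt and no reset: what is moved stays moved. The work goes in short steps, Python scripts to look and compute and a shell command to move; the robot and the scene stay as the last step left them, time stands still between calls to the robot, and variables do not carry over. Pictures are saved under pics/ and viewed, at most 10 in all, crops included, and the job is handed in when it is done.

```bash
ls; mkdir -p pics; python3 - <<'E'
from plant import ctrl
import cv2,numpy as np
print(ctrl.get_state(), ctrl.tcp_to_grasp)
for n in("top","side"):
    p,d=ctrl.read_camera(n); np.savez(f"pics/{n}.npz",p=p,d=d); cv2.imwrite(f"pics/{n}0.png",p[:,:,::-1])
    print(n,ctrl.camera_info(n))
print(ctrl.camera_info("wrist"))
a=np.hstack([cv2.imread("pics/top0.png"),cv2.imread("pics/side0.png")])
E
```

```text
pics
{'time': 0.0, 'qpos': array([-1.41599241e+00,  2.87220351e-01,  1.57819761e+00, -1.14768336e-05,
        1.27861293e+00, -1.50036205e-01]), 'dq': array([-5.57816316e-04, -1.43908553e-03, -1.23845205e-05, -1.45510557e-03,
        4.19462367e-04,  8.36121845e-06]), 'joint_efforts': array([ 1.14634736e-04, -4.05981445e+01, -2.92625087e+01, -1.33614453e-04,
        5.73022917e-03, -3.71978672e-06]), 'eef_pos': array([ 0.20249275, -0.64320892,  0.22989957]), 'tcp_rot': array([ 9.88405547e-01,  1.51832104e-01, -8.39937459e-06, -1.21910404e-03]), 'contact_force': array([ 0.11677938,  0.02724489, -0.50895444]), 'wrist_torque': array([-0.00493683, -0.02972759,  0.03162225]), 'finger_force': 0.0, 'opening': 1.0039269943131846} 0.0187
top {'K': array([[469.46406048,   0.        , 254.86427066],
       [  0.        , 469.46406048, 190.74121972],
       [  0.        ,   0.        ,   1.        ]]), 'camera_from_world': array([[-0.15339245, -0.98815227, -0.00508489,  0.24364811],
       [-0.96670246,  0.15112545, -0.20651258,  0.52465028],
       [ 0.20483433, -0.0267619 , -0.97843073,  0.962
[... 320 characters left out ...]
      [ 0.05913169, -0.57365836, -0.81695748,  0.13108175],
       [-0.05233283,  0.8154827 , -0.57641065,  0.8029981 ],
       [ 0.        ,  0.        ,  0.        ,  1.        ]])}
{'K': array([[297.31863964,   0.        , 252.06285626],
       [  0.        , 297.31863964, 183.91245683],
       [  0.        ,   0.        ,   1.        ]]), 'T_tool_cam': array([[-1.16153998e-04, -9.54269399e-01, -2.98947991e-01,
         7.58252993e-02],
       [ 9.99999950e-01, -2.31376017e-05, -3.14685127e-04,
        -6.76060025e-05],
       [ 2.93377447e-04, -2.98948013e-01,  9.54269354e-01,
        -1.42755288e-01],
       [ 0.00000000e+00,  0.00000000e+00,  0.00000000e+00,
         1.00000000e+00]])}
```

View pics/top0.png

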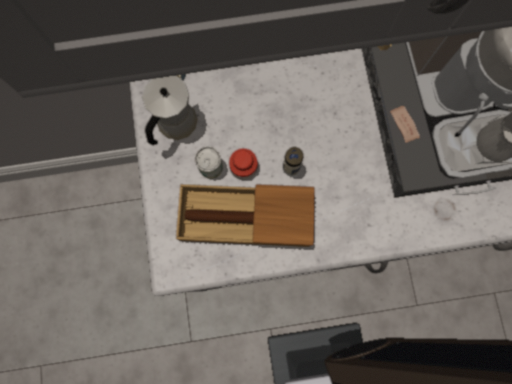

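View pics/side0.png

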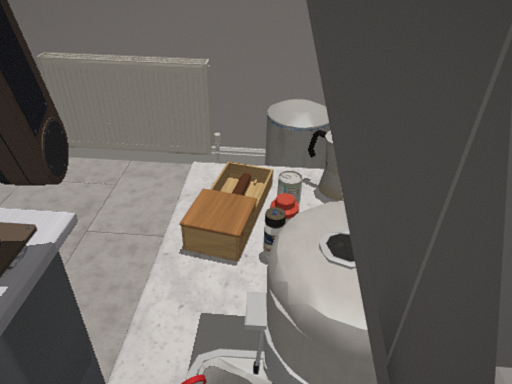

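The top view shows the box spanning columns 178–315 and rows 184–247. The hood covers columns 253–315, and the dark pin lies at columns 187–254, row 215. The bystanders stand behind it at (208,162), (243,163) and (293,160). The side view confirms this layout.

```bash
cat > h.py <<'E'
import numpy as np,cv2
def cast(info,uv,z):
    K=info["K"];T=info["camera_from_world"];R=T[:3,:3];t=T[:3,3]
    uv=np.atleast_2d(uv).astype(float);c=-R.T@t
    d=(np.c_[uv,np.ones(len(uv))]@np.linalg.inv(K).T)@R
    return c+d*((z-c[2])/d[:,2])[:,None]
E
python3 - <<'E'
from plant import ctrl
from h import *
p=np.load("pics/top.npz")["p"];info=ctrl.camera_info("top")
hsv=cv2.cvtColor(p,cv2.COLOR_RGB2HSV)
for q in [(285,215),(220,203),(220,215),(195,215),(220,232),(220,186),(293,155)]: print(q,hsv[q[1],q[0]])
def big(m):
    c,_=cv2.findContours(m.astype(np.uint8),0,1); return max(c,key=cv2.contourArea)
H,S,V=[hsv[...,i].astype(int) for i in range(3)]
roi=np.zeros(H.shape,bool);roi[178:252,170:322]=1
wood=roi&(S>80)
c=big(wood);r=cv2.minAreaRect(c);print("box",r);print(cast(info,cv2.boxPoints(r),0.06).round(4))
hood=wood.copy();hood[:,:256]=0
r=cv2.minAreaRect(big(hood));print("hood",r);print(cast(info,cv2.boxPoints(r),0.074).round(4))
roi2=np.zeros(H.shape,bool);roi2[203:228,184:252]=1
pin=roi2&(V<75)
r=cv2.minAreaRect(big(pin));print("pin",r);print(cast(info,cv2.boxPoints(r),0.025).round(4))
cv2.imwrite("pics/crop.png",cv2.resize(p[140:260,165:325,::-1],None,fx=5,fy=5,interpolation=2))
E
```

```text
(285, 215) [ 14 163 125]
(220, 203) [ 17 124 152]
(220, 215) [ 10 165  71]
(195, 215) [ 10 168  70]
(220, 232) [ 17 124 150]
(220, 186) [ 16  87 146]
(293, 155) [113  61  88]
box ((245.7599334716797, 213.7608184814453), (136.71469116210938, 60.0728759765625), 2.385944128036499)
[[0.4735 0.3409 0.06  ]
 [0.602  0.3201 0.06  ]
 [0.5438 0.0296 0.06  ]
 [0.4173 0.0581 0.06  ]]
hood ((285.0, 215.5), (61.0, 58.0), 90.0)
[[0.564  0.1562 0.074 ]
 [0.5449 0.034  0.074 ]
 [0.4172 0.0572 0.074 ]
 [0.4357 0.1762 0.074 ]]
pin ((217.13568115234375, 215.7122802734375), (69.06623077392578, 16.375308990478516), 7.650651931762695)
[[0.5236 0.3284 0.025 ]
 [0.5591 0.3192 0.025 ]
 [0.5151 0.1719 0.025 ]
 [0.4802 0.1821 0.025 ]]
```

View pics/crop.png

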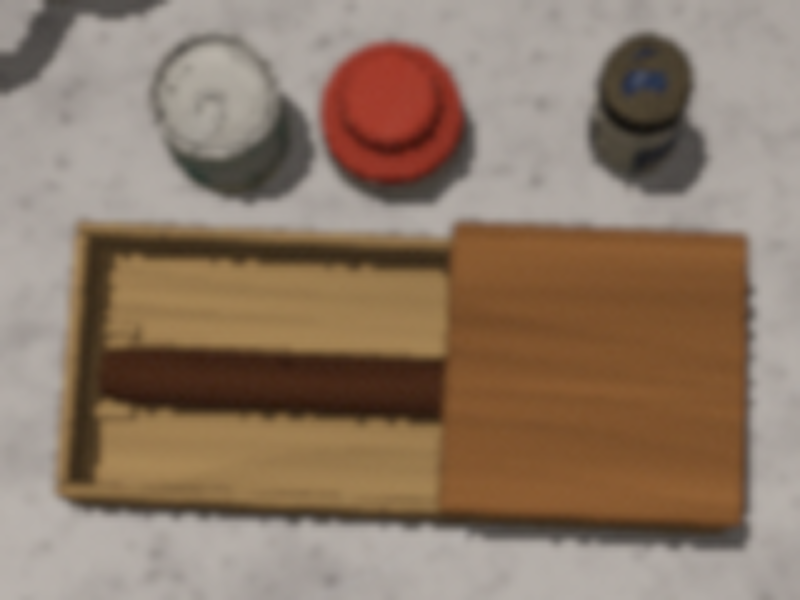

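The crop gives hood corners at (453,222), (747,236), (740,525) and (440,515). The low-end corners are at (78,222) and (60,493). The pin's free end is at (102,374), and its centreline meets the hood at (443,389).

```bash
python3 - <<'E'
from plant import ctrl
from h import *
info=ctrl.camera_info("top")
f=lambda a:np.array(a)/5.+[164.6,139.6]
h=cast(info,f([(453,222),(747,236),(740,525),(440,515)]),.074)
e=cast(info,f([(78,222),(60,493)]),.048)
q=cast(info,f([(102,374),(200,379),(443,389)]),.022)
print(h.round(4),e.round(4),q.round(4),sep="\n")
for a,b in((h[0],h[1]),(h[3],h[2]),(h[0],h[3]),(h[1],h[2]),(e[0],e[1])):print(np.linalg.norm(a-b).round(4))
far=(h[1]+h[2])/2;near=(e[0]+e[1])/2
d=(near-far)[:2];print("L",np.linalg.norm(d),"dir",d/np.linalg.norm(d),"ang",np.arctan2(d[1],d[0])); print("centre",(far+near)/2)
dp=(q[0]-q[2])[:2];print("pin ang",np.arctan2(dp[1],dp[0]))
b=cast(info,f([(215,100),(393,100),(645,80)]),.07);print(b.round(3))
E
```

```text
[[0.5664 0.1575 0.074 ]
 [0.541  0.0347 0.074 ]
 [0.4205 0.0596 0.074 ]
 [0.4438 0.1821 0.074 ]]
[[0.5977 0.3193 0.048 ]
 [0.4807 0.3413 0.048 ]]
[[0.5338 0.3205 0.022 ]
 [0.5249 0.2778 0.022 ]
 [0.5038 0.172  0.022 ]]
0.1254
0.1247
0.1251
0.123
0.119
L 0.2891035989970175 dir [0.20205844 0.97937347] ang 1.367337063170638
centre [0.50998352 0.18870513 0.061     ]
pin ang 1.371627290961536
[[0.637 0.251 0.07 ]
 [0.625 0.175 0.07 ]
 [0.617 0.065 0.07 ]]
```

```bash
python3 -m inch '[{"slide":[18.7,-26.9,0],"turn":0,"grip":5},{"slide":[18.7,-26.9,0],"turn":0,"grip":5},{"slide":[18.7,-26.9,0],"turn":0,"grip":5},{"slide":[18.7,-26.9,0],"turn":0,"grip":5},{"slide":[18.7,-26.9,0],"turn":0,"grip":5},{"slide":[18.7,-26.9,0],"turn":0,"grip":5},{"slide":[18.7,-26.9,0],"turn":0,"grip":5},{"slide":[29.6,-35,0],"turn":-0.2,"grip":5},{"slide":[29.6,-35,0],"turn":-0.2,"grip":5},{"slide":[29.6,-35,0],"turn":-0.2,"grip":5},{"slide":[41.4,-49.1,0],"turn":-0.6,"grip":5},{"slide":[41.4,-49.1,0],"turn":-0.6,"grip":5},{"slide":[41.4,-49.1,0],"turn":-0.6,"grip":5},{"slide":[41.4,-49.1,0],"turn":-0.6,"grip":5}]'
```

```text
time: 1.5
eef_pos: [0.4504, -0.0484, 0.231]
tcp_rot: [0.899, 0.439, 0.0, -0.0]
contact_force: [0.0, -1.0, 0.6]
opening: 0.589
finger_force: 0.0
```

```bash
python3 -m inch '[{"slide":[25.3,-11.6,0],"turn":-0.46,"grip":5},{"slide":[25.3,-11.6,0],"turn":-0.46,"grip":5},{"slide":[25.3,-11.6,0],"turn":-0.46,"grip":5},{"slide":[25.3,-11.6,0],"turn":-0.46,"grip":5},{"slide":[25.3,-11.6,4],"turn":-0.46,"grip":5},{"slide":[25.3,-11.6,4],"turn":-0.46,"grip":5},{"slide":[25.3,-11.6,4],"turn":-0.46,"grip":5},{"slide":[25.3,-11.6,4],"turn":-0.46,"grip":5}]'
python3 - <<'E'
from plant import ctrl
import cv2,numpy as np
s=ctrl.get_state();print(s["eef_pos"],s["tcp_rot"],s["opening"])
p,d=ctrl.read_camera("wrist");np.savez("pics/w1.npz",p=p,d=d,e=s["eef_pos"],q=s["tcp_rot"]);cv2.imwrite("pics/w1.png",p[:,:,::-1])
E
```

```text
time: 2.3
eef_pos: [0.5145, 0.2197, 0.1901]
tcp_rot: [0.776, 0.631, -0.001, -0.0]
contact_force: [0.0, 0.2, 0.9]
opening: 0.583
finger_force: 0.0
[0.51452178 0.21971803 0.19011405] [ 7.75507803e-01  6.31336589e-01 -1.26789465e-03 -3.89560099e-04] 0.583492526973464
```

View pics/w1.png

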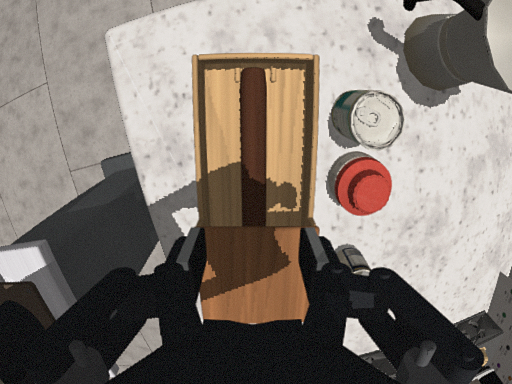

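The wrist view shows the pin at columns 241–266, from its free end at (253,68) to the hood edge at (254,227). The tin (368,118) and timer (364,186) stand clear on the right.

```bash
cat >> h.py <<'E'
from scipy.spatial.transform import Rotation as Ro
def wcast(info,uv,z,e,q):
    K=info["K"];T=info["T_tool_cam"];out=[]
    for u,v in uv:
        a,b=u-K[0,2],v-K[1,2];r=np.hypot(a,b)+1e-9;th=r/K[0,0]
        d=np.array([np.sin(th)*a/r,np.sin(th)*b/r,np.cos(th)])
        R=Ro.from_quat(q).as_matrix();d=R@T[:3,:3]@d;c=e+R@T[:3,3]
        out.append(c+d*(z-c[2])/d[2])
    return np.array(out)
E
python3 - <<'E'
from plant import ctrl
from h import *
f=np.load("pics/w1.npz");i=ctrl.camera_info("wrist");w=lambda uv,z:wcast(i,uv,z,f["e"],f["q"])
p=w([(253,68),(253.5,110),(254,160),(254,215)],.022);print(p.round(4))
d=(p[0]-p[3])[:2];a=np.arctan2(d[1],d[0]);print("pin ang",a)
X=Ro.from_quat(f["q"]).as_matrix();print("tool x ang",np.arctan2(X[1,0],X[0,0]))
print("hood edge",w([(200,227),(318,227)],.074).round(4),"end corners",w([(194,57),(320,56)],.048).round(4))
for q in p:print("tool xy (cm) of pin point",((q-f["e"])@X*100).round(2))
E
```

```text
[[0.5354 0.3204 0.022 ]
 [0.527  0.2773 0.022 ]
 [0.5167 0.2248 0.022 ]
 [0.5039 0.1622 0.022 ]]
pin ang 1.374150476333354
tool x ang 1.3665540656732251
hood edge [[0.4541 0.1821 0.074 ]
 [0.567  0.1586 0.074 ]] end corners [[0.4827 0.3416 0.048 ]
 [0.6001 0.3188 0.048 ]]
tool xy (cm) of pin point [10.31  0.04 16.8 ]
tool xy (cm) of pin point [ 5.91  0.09 16.8 ]
tool xy (cm) of pin point [ 0.57  0.15 16.81]
tool xy (cm) of pin point [-5.82  0.16 16.82]
```

```bash
python3 -m inch '[{"slide":[0,0.1,4],"turn":0,"grip":5},{"slide":[0,0.1,8],"turn":0,"grip":5},{"slide":[0,0.1,11],"turn":0,"grip":5},{"slide":[0,0.1,13.5],"turn":0,"grip":5},{"slide":[0,0.1,15.5],"turn":0,"grip":5},{"slide":[0,0.1,17],"turn":0,"grip":5},{"slide":[0,0.1,17.7],"turn":0,"grip":5},{"slide":[0,0.1,18.1],"turn":0,"grip":5},{"slide":[0,0.1,18.1],"turn":0,"grip":5}]' 25
python3 -m inch '[{"slide":[0,0,0],"turn":0,"grip":2},{"slide":[0,0,0],"turn":0,"grip":2},{"slide":[0,0,0],"turn":0,"grip":2},{"slide":[0,0,0],"turn":0,"grip":2},{"slide":[0,0,0],"turn":0,"grip":2},{"slide":[0,0,0],"turn":0,"grip":2}]' 25
```

```text
time: 3.25
eef_pos: [0.5167, 0.219, 0.0108]
tcp_rot: [0.776, 0.631, 0.0, 0.0]
contact_force: [-0.7, -0.6, -0.8]
opening: 0.587
finger_force: 0.0
time: 3.85
eef_pos: [0.5171, 0.2194, 0.0115]
tcp_rot: [0.776, 0.631, 0.001, 0.0]
contact_force: [-0.3, -0.5, 6.4]
opening: 0.314
finger_force: 25.3
```

```bash
python3 -m inch '[{"slide":[0,0,-0.5],"turn":0,"grip":2},{"slide":[0,0,-1],"turn":0,"grip":2},{"slide":[0,0,-1.5],"turn":0,"grip":2},{"slide":[0,0,-2],"turn":0,"grip":2},{"slide":[0,0,-2.5],"turn":0,"grip":2},{"slide":[0,0,-3],"turn":0,"grip":2},{"slide":[0,0,-3],"turn":0,"grip":2}]'
python3 -m inch '[{"slide":[0,0,-0.3],"turn":0,"grip":2},{"slide":[0,0,-0.6],"turn":0,"grip":2},{"slide":[0,0,-0.9],"turn":0,"grip":2},{"slide":[0,0,-1.2],"turn":0,"grip":2},{"slide":[0,0,-1.5],"turn":0,"grip":2},{"slide":[0,0,-1.5],"turn":0,"grip":2}]'
python3 - <<'E'
from plant import ctrl
import cv2,numpy as np
s=ctrl.get_state()
p,d=ctrl.read_camera("wrist");np.savez("pics/w2.npz",p=p,d=d,e=s["eef_pos"],q=s["tcp_rot"])
t,d=ctrl.read_camera("side")
a=np.hstack([cv2.resize(p[:,:,::-1],(400,300)),cv2.resize(t[150:270,160:320,::-1],(400,300))]);cv2.imwrite("pics/w2.png",a)
E
```

```text
time: 4.55
eef_pos: [0.5169, 0.2193, 0.0414]
tcp_rot: [0.776, 0.631, 0.001, 0.0]
contact_force: [0.2, -0.5, -1.3]
opening: 0.314
finger_force: 24.8
time: 5.15
eef_pos: [0.516, 0.2193, 0.0555]
tcp_rot: [0.776, 0.631, -0.0, -0.0]
contact_force: [0.9, 2.9, -5.0]
opening: 0.317
finger_force: 25.0
```

View pics/w2.png

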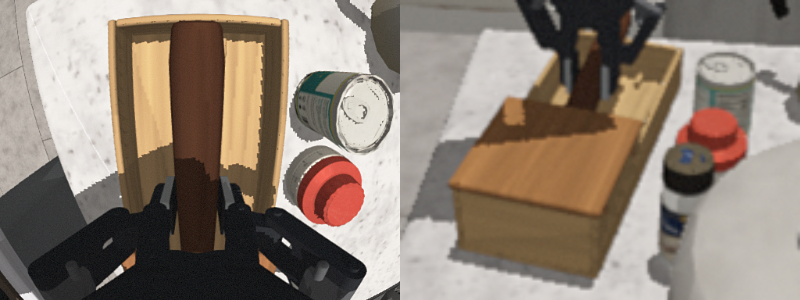

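The pin is held, and its free end, at (197,22) in the left image, now appears over the end wall with its inner end still under the hood. I'll measure its tilt from the depth data.

```bash
cat >> h.py <<'E'
def tilt(i,f):
    p,d,e,q=f["p"],f["d"],f["e"],f["q"];hsv=cv2.cvtColor(p,cv2.COLOR_RGB2HSV)
    m=(hsv[...,0]<14)&(hsv[...,1]>110)&(hsv[...,2]<100)&(d>0);m[:,:215]=0;m[:,290:]=0;m[230:]=0
    K,T=i["K"],i["T_tool_cam"];R=Ro.from_quat(q).as_matrix();v,u=np.nonzero(m)
    a,b=u-K[0,2],v-K[1,2];r=np.hypot(a,b)+1e-9;th=r/K[0,0]
    P=np.c_[a/r*np.tan(th),b/r*np.tan(th),np.ones(len(u))]*d[v,u][:,None]
    W=(P@T[:3,:3].T+T[:3,3])@R.T+e
    y=(W[:,:2]-[.510,.1887])@[.2,.98]
    out=[]
    for lo in np.arange(-.02,.36,.015):
        k=(y>=lo)&(y<lo+.015)
        if k.sum()>20: out.append((lo+.0075,np.percentile(W[k,2],90)))
    out=np.array(out);c=np.polyfit(out[1:-1,0],out[1:-1,1],1)
    print("boxy,ridge z mm:",(out*1000).round().astype(int).tolist());print("slope deg",np.degrees(np.arctan(c[0])))
E
python3 - <<'E'
from plant import ctrl
from h import *
tilt(ctrl.camera_info("wrist"),np.load("pics/w2.npz"))
E
```

```text
boxy,ridge z mm: [[47, 82], [62, 85], [77, 88], [92, 91], [107, 94], [122, 96], [138, 95]]
slope deg 11.015561577742355
```

```bash
python3 -m inch '[{"slide":[0,0,0.4],"turn":0,"grip":2},{"slide":[0,0,0.4],"turn":0,"grip":2},{"slide":[0.5,0,0.3],"turn":0,"grip":2},{"slide":[1.5,0,0.1],"turn":0,"grip":2},{"slide":[3,0,-0.2],"turn":0,"grip":2},{"slide":[4.5,0,-0.5],"turn":0,"grip":2},{"slide":[6,0,-0.8],"turn":0,"grip":2},{"slide":[7.5,0,-1.1],"turn":0,"grip":2},{"slide":[9,0,-1.4],"turn":0,"grip":2},{"slide":[10.5,0,-1.7],"turn":0,"grip":2},{"slide":[11.5,0,-1.9],"turn":0,"grip":2},{"slide":[12,0,-2],"turn":0,"grip":2},{"slide":[12,0,-2],"turn":0,"grip":2}]' 60
python3 - <<'E'
from plant import ctrl
from h import *
s=ctrl.get_state()
p,d=ctrl.read_camera("wrist");f=dict(p=p,d=d,e=s["eef_pos"],q=s["tcp_rot"])
tilt(ctrl.camera_info("wrist"),f)
t,_=ctrl.read_camera("side");t2,_=ctrl.read_camera("top")
a=np.hstack([cv2.resize(t2[140:260,145:305,::-1],(400,300)),cv2.resize(t[120:270,140:340,::-1],(400,300))]);cv2.imwrite("pics/w3.png",a)
E
```

```text
time: 6.55
eef_pos: [0.5409, 0.3372, 0.0754]
tcp_rot: [0.776, 0.631, 0.0, 0.0]
contact_force: [0.3, -0.7, -0.7]
opening: 0.301
finger_force: 62.2
boxy,ridge z mm: [[168, 101], [183, 104], [198, 107], [212, 110], [228, 113], [243, 114], [258, 114]]
slope deg 10.427428533290161
```

View pics/w3.png

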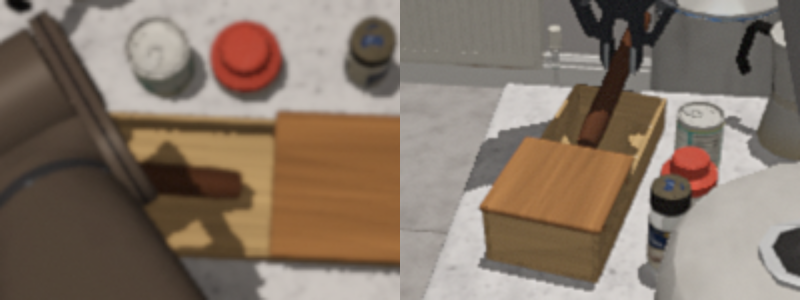

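The inner end is clear of the hood, at (242,183) in the left view against the hood edge at column 273, and the tilt is about 10°. Next I'll lift straight up and move back over the box.

```bash
python3 -m inch '[{"slide":[0,0,-1.5],"turn":0,"grip":2},{"slide":[0,0,-3.5],"turn":0,"grip":2},{"slide":[0,0,-6],"turn":0,"grip":2},{"slide":[0,0,-8.5],"turn":0,"grip":2},{"slide":[0,0,-10.5],"turn":0,"grip":2},{"slide":[0,0,-11.5],"turn":0,"grip":2},{"slide":[-1,0,-11.5],"turn":0,"grip":2},{"slide":[-3,0,-11.5],"turn":0,"grip":2},{"slide":[-5.5,0,-11.5],"turn":0,"grip":2},{"slide":[-8,0,-11.5],"turn":0,"grip":2},{"slide":[-10,0,-11.5],"turn":0,"grip":2},{"slide":[-11.5,0,-11.5],"turn":0,"grip":2},{"slide":[-12,0,-11.5],"turn":0,"grip":2},{"slide":[-12,0,-11.5],"turn":0,"grip":2},{"slide":[-12,0,-11.5],"turn":0,"grip":2},{"slide":[-12,0,-11.5],"turn":0,"grip":2}]' 60
python3 - <<'E'
from plant import ctrl
from h import *
s=ctrl.get_state();print(abs(s["dq"]).max())
p,d=ctrl.read_camera("wrist");f=dict(p=p,d=d,e=s["eef_pos"],q=s["tcp_rot"])
tilt(ctrl.camera_info("wrist"),f)
t,_=ctrl.read_camera("side")
a=np.hstack([cv2.resize(p[:,:,::-1],(400,300)),cv2.resize(t[90:270,140:380,::-1],(400,300))]);cv2.imwrite("pics/w4.png",a)
E
```

```text
time: 8.3
eef_pos: [0.5163, 0.2198, 0.1903]
tcp_rot: [0.776, 0.631, 0.0, -0.0]
contact_force: [0.2, 0.1, -0.1]
opening: 0.303
finger_force: 62.2
0.002809110538996557
boxy,ridge z mm: [[47, 216], [62, 219], [77, 222], [92, 225], [107, 228], [122, 229], [138, 229]]
slope deg 10.511333386679643
```

View pics/w4.png

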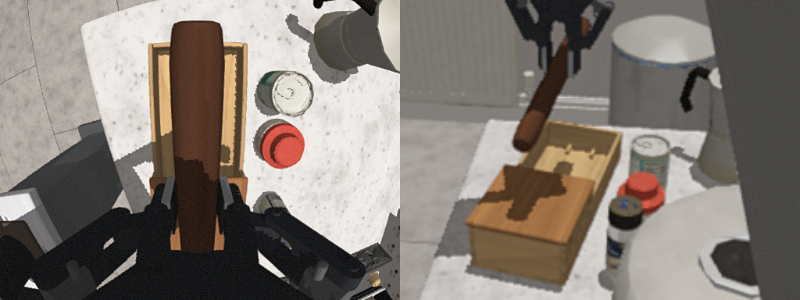

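The pin is held still about 11° from level, its middle over the box and its lower end about 165 mm above the worktop, touching nothing; the bystanders haven't moved. I'm handing it in.

```bash
python3 -c "
from plant import ctrl
print(ctrl.sign_off())"
```

```text
the job is handed in; nothing more can be done
None
```

The rolling pin is out of its box and held still over it, about 11° from level (limit 15°), with its lower end about 90 mm above the hood; the bystanders were not disturbed, the job is handed in, and no verdict came back.

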